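Cover the open bearing pot and lift the carrier

ROBOT

A 6-joint arm with a two-finger parallel gripper is mounted at the origin on the work surface. World frame = base frame: x ahead of the robot, y to its left, z up, the work surface at z = 0. Lengths are in m, angles in degrees, forces in N, time in s.
With the tool pointing down it reaches from about 0.375 to 0.9 m from the base axis. Payload 3.1 kg.
Tool frame: the origin (TCP) lies on the centre line of the jaws, within the pads' length; the fingertips stand 19 mm ahead of it and the grasp point (between the pads) is the TCP; z points along the fingers, y is the direction in which the jaws open and shut (so a half turn about z gives the same grasp; the last joint's range is limited). The gripper opens to 87 mm and grips with 3 to 60 N. Pads are 19 mm wide; open, the fingers measure 117 mm over their backs; the gripper's body (75 mm by 190 mm) begins 51 mm behind the grasp point.
Start: joints at [-85.571, 30.224, 82.088, -0, 67.689, -10.227], TCP at [0.158, -0.605, 0.242] pointing down, gripper open.
Joint ranges: [-176.69, 176.69], [-43.24, 126.21], [12.49, 139.97], [-82, 262], [0, 151.66], [-163.58, 163.58]. Speed limits (degrees/s): [159.86, 159.86, 180, 180, 180, 180].

INTERFACE

Orientations are given as a 3x3 rotation matrix whose columns are the frame's x, y, z axes.
In Python, from rig import bot gives the robot as it stands.
- The arm moves only by the tool carry_out, never from a script. Its argument "targets" is a list of rows, each a list of 6 numbers: the shift along the tool's x, y, z each as a share of 200 mm, from -1 to 1, then the turn, a rotation vector about the tool's x, y, z each as a share of pi/2 rad, from -1 to 1. In form: [[dx, dy, dz, ax, ay, az], ...]. A call has 1 to 20 rows; each row is the pose to reach, as a shift and turn from the pose measured when the call began, along the tool's axes at that moment; what a row does not reach only later rows make up. A row lasts 1/8 s, in which the tool goes at most 62.5 mm and 10.7 degrees, less where a joint would pass 70% of its speed; a pose out of reach is approached as far as the arm can. A call with a number of a shift or a turn outside -1 to 1 is refused whole. A call with a gripper value outside its range is refused whole. "jaw" is the gripper's target within -1 to 1 (fully open at 1, half-way at 0, shut at -1), set as the call begins (left out, the last holds). The fingers move at their own pace and stop on an object; the grip force is fixed at half the most. Time passes only in rows, so rows that repeat a pose let the fingers close. It gives the time, the measured TCP pose, the force and the opening at its end, in the units of the state.
- bot.read_state(): the state, without advancing time (a new reading comes with each control period).
- bot.capture(name): name is "scene" or "top"; returns the picture (400x640x3 uint8, blue, green, red); there is no depth.
- bot.camera_info(name): a dict with "camera_matrix" (3x3 intrinsics, pixels), "view" (4x4, takes a point from world to camera coordinates). Camera axes: x right, y down, z forward; pixel columns grow to the right and rows downward; lengths in m; the calibration is good to about 2 mm. A picture is of the moment at which its call begins. camera_info takes no time and is no camera call.
- bot.hand_in(): hands the job in, once; it reports no verdict.
The state is a dict: "time_s": time; "joint_positions": joint angles; "qvel": joint speeds; "tau": joint torques, N m; "position": TCP position; "tcp_rot": TCP orientation; "force": force on the tool from outside, world axes, zero at the start; "moment": the same for the moment, N m; "opening": opening from 0.0 (shut) to 1.0 (fully open).
Only numpy, scipy, OpenCV 4.12 (cv2) and the standard library are available. Lean on these libraries where they do the work, as an engineer would, in place of code of your own. Each camera call takes 0.05 s, during which the arm holds its last target.

TASK

A two-pot bearing carrier stands on a wooden rest; one of its pots is still open. Pick up the loose cover and set it, without dropping it, onto the open pot so that it sits fully down and level, and let go of it; then lift the carrier until it is about 120 mm above the rest and finish while holding it there, level and still, with both covers seated. Leave the other parts on the bench alone.

Things in the scene. Friction and masses are not known exactly. Their poses are not given: they have to be found in the camera images.
- rest: Fixed wooden rest under the carrier, 75 x 190 mm, 30 mm high; origin at the centre of its underside on the bench. The carrier stands loose on top, its long side along the rest's.
- carrier_handle (a point): Centre of the steel carrier's handle: a level flat bar 12 mm thick (along y), 22 high, 94 long (along x) between two end posts (74 mm clear), 132 mm above the carrier's underside. Axes: x along the bar, y along the carrier's long side towards the open pot, z up. Base plate 94 x 240 x 6 mm, a fixed pot at each end. All weighs 0.6 to 0.9 kg, balanced under the handle once both covers are on.
- open_rim (a point): Centre of the open pot's mouth at rim height, 58 mm above the carrier's underside: 80 mm from the handle along carrier +y, 74 mm below the handle's centre. The pot is 64 mm across outside, 56 mm inside; a bearing lies 32 mm below the rim. Axes as the carrier's.
- closed_rim (a point): The same point of the other, already covered pot, 80 mm from the handle along carrier -y.
- cover_stem (a point): Centre (half-way up) of the stem of the loose aluminium cover, 90 g, lying right way up on the bench. From below: spigot 50 mm across, 8 deep (3 mm play all round in the pot); flange 72 across, 5 thick, whose underside sits on the rim; upright round stem 18 across, 40 high. This point is 33 mm above the cover's underside, 25 mm above the rim when seated. z up along the stem.
- fitted_stem (a point): The same point of the identical cover that already sits loose on the other pot; it is held by nothing but its weight and its spigot.
- flange: Bystander: a loose, heavy steel flange, 108 mm across, 36 mm high, with a broad 44 mm hub, to one side of the carrier; the loose cover lies to the other side. Origin at the centre of its underside.
- race: Bystander: a loose steel bearing ring 72 mm across, 20 mm high, lying flat beyond the carrier. Origin at the centre of its underside.
- spanner: Bystander: a 200 mm spanner lying flat beyond the carrier. Origin at its middle, x along it.
Mind the look-alikes: they are no part of the job. What is shaped like the part that bears cover_stem but yellow is not meant.

How it is judged:
By the outcome, as a careful person would: the job done as asked, in the order asked, and still so for the second after the job is handed in, while the arm keeps its last pose, push and grip.
It also fails if it takes over 58 s, if anything falls off the work surface, if the arm or the gripper's body presses on something with over 40 N, if the wrist force passes 120 N, or if a joint passes its speed limit or range.

## Working session

There is one attempt and no reset: what is moved stays moved. The work goes in short steps, Python scripts to look and compute and a tool call to move; the robot and the scene stay as the last step left them, time stands still between calls to the robot, and variables do not carry over. Pictures are saved under pics/ and viewed, and the job is handed in when it is done.

Besides the shell and the picture viewer there is one more tool, called after "Emit:" in YAML: its name, and indented under it one key for each argument. carry_out: Moves the arm, as the interface text tells. Shift numbers are shares of 200 mm and turn numbers shares of pi/2 rad, none past 1 either way. Its arguments: {"type":"object","properties":{"targets":{"type":"array"},"jaw":{"type":"number"}},"required":["targets"]}

```bash
mkdir -p pics; ls; python3 - <<'E'
from rig import bot
import cv2,numpy as np
for n in("scene","top"):
    cv2.imwrite(f"pics/{n}0.png",bot.capture(n)); c=bot.camera_info(n); print(n,np.round(c["camera_matrix"],2).tolist(),np.round(c["view"],4).tolist())
s=bot.read_state();print(s)
E
```

```text
pics
scene [[427.82, 0.0, 314.89], [0.0, 427.82, 199.9], [0.0, 0.0, 1.0]] [[0.5243, 0.8514, -0.0154, -0.2787], [0.4856, -0.3138, -0.8159, -0.2182], [-0.6995, 0.4203, -0.5779, 1.8485], [0.0, 0.0, 0.0, 1.0]]
top [[405.14, 0.0, 323.68], [0.0, 405.14, 192.93], [0.0, 0.0, 1.0]] [[-0.028, -0.9993, -0.0267, -0.0287], [-0.9908, 0.0313, -0.1318, 0.582], [0.1325, 0.0228, -0.9909, 1.0397], [0.0, 0.0, 0.0, 1.0]]
{'time_s': 0.1, 'joint_positions': array([-8.55722499e+01,  3.02742858e+01,  8.21475827e+01,  1.01719447e-03,
        6.76896861e+01, -1.02271662e+01]), 'qvel': array([ 0.00395881, -0.17293442, -0.24024283, -0.03945188, -0.02758382,
       -0.07871923]), 'tau': array([-2.19989870e-04, -4.40983593e+01, -1.77150106e+01,  6.35708473e-02,
        5.34172053e-02, -3.79485004e-05]), 'position': array([ 0.15810966, -0.60404033,  0.24067064]), 'tcp_rot': array([[ 9.67468858e-01,  2.52990099e-01, -1.33936199e-04],
       [ 2.52989875e-01, -9.67466976e-01,  1.94244986e-03],
       [ 3.61841732e-04, -1.91314425e-03, -9.99998104e-01]]), 'force': array([ 0.0163992 ,  0.47108423, -0.06881778]), 'moment': array([-0.01640507, -0.02194741,  0.00231056]), 'opening': 0.9983968941671076}
```

View pics/scene0.png

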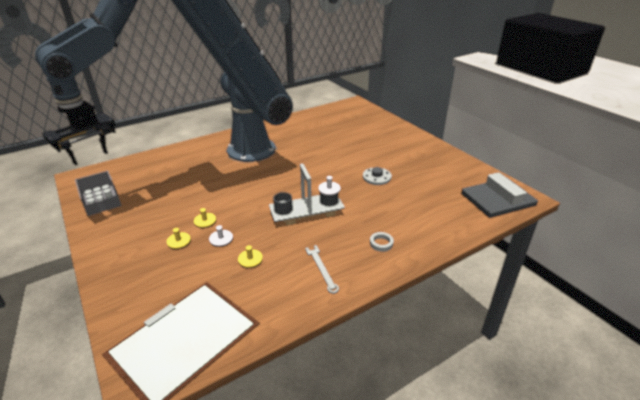

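View pics/top0.png

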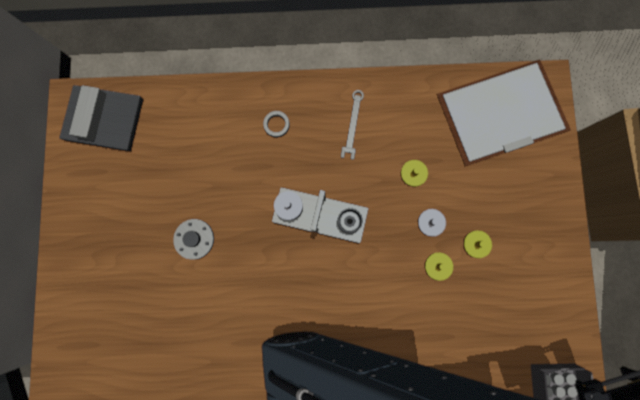

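The white loose cover is at scene (221,237) / top (432,222), with three yellow decoys around it. The carrier is at top (320,215), with its open pot at (349,221) and its covered pot at (288,206). I'll enlarge both regions.

```bash
python3 - <<'E'
import cv2,numpy as np
t=cv2.imread("pics/top0.png");s=cv2.imread("pics/scene0.png")
def z(i,x,y,w,h,k,n): cv2.imwrite(n,cv2.resize(i[y:y+h,x:x+w],None,fx=k,fy=k,interpolation=cv2.INTER_CUBIC))
z(t,260,150,240,140,3.3,"pics/tz.png"); z(s,160,155,200,120,4,"pics/sz.png")
E
```

```text
(no output)
```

View pics/tz.png

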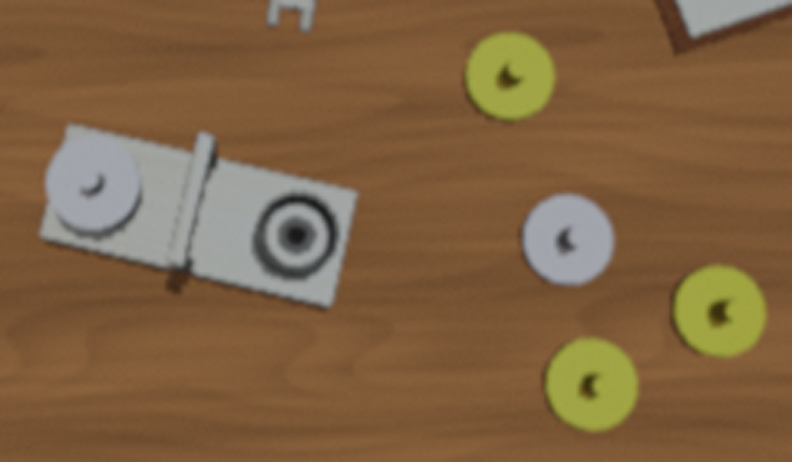

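View pics/sz.png

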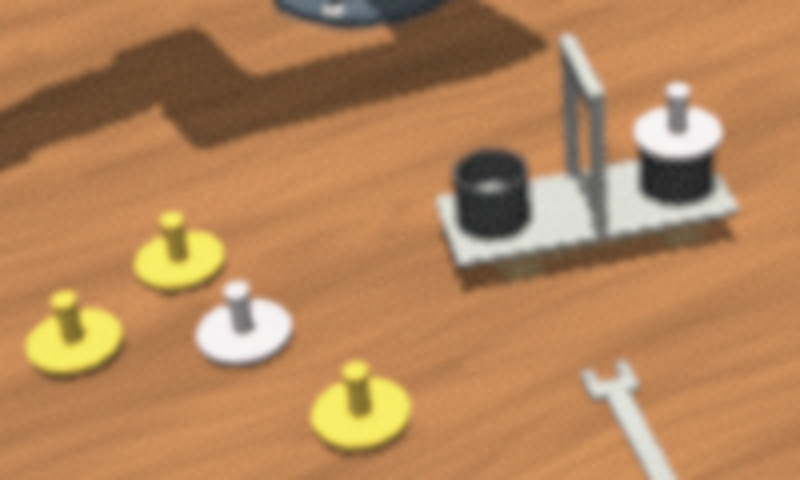

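```bash
cat > h.py <<'E'
from rig import bot
import cv2,numpy as np
from scipy.optimize import least_squares
C={n:(lambda c:(np.array(c["camera_matrix"]),np.array(c["view"])))(bot.camera_info(n)) for n in("scene","top")}
def proj(n,P):
    K,V=C[n];p=(V[:3,:3]@np.atleast_2d(P).T).T+V[:3,3];q=(K@p.T).T;return q[:,:2]/q[:,2:]
def back(n,uv,z):
    K,V=C[n];d=V[:3,:3].T@np.linalg.solve(K,[uv[0],uv[1],1]);o=-V[:3,:3].T@V[:3,3];return o+d*(z-o[2])/d[2]
E
cat > fit.py <<'E'
from h import *
Z=lambda n,x,y:(n,260+(x-1.15)/3.3,150+(y-1.15)/3.3) if n=="top" else (n,160+(x-1.5)/4,155+(y-1.5)/4)
# carrier-frame pts (x along bar, y toward open), z world
obs=[(Z("top",568,240),'c',(0,0,.013)),]
cov=[(Z("top",568,240),.0115),(Z("scene",244,330),.0115),(Z("scene",238,290),.053)]
for (n,u,v),z in cov: print("cover",n,back(n,(u,v),z).round(4))
pts=[("top",296,234,0,.08,.088),("scene",492,172,0,.08,.088),("top",94,183,0,-.08,.093),("scene",678,131,0,-.08,.093),("scene",678,89,0,-.08,.133),
("top",357,190,.047,.12,.036),("top",68,124,.047,-.12,.036)]
for a in pts: 
    n,u,v=Z(*a[:3]); print(a, back(n,(u,v),a[5]).round(4))
def model(p,P,sg):
    c,s=np.cos(p[2]),np.sin(p[2]);x,y=P[0]*sg,P[1]
    return [p[0]+c*x-s*y,p[1]+s*x+c*y,P[2]]
for sg in(1,):
    f=lambda p:np.concatenate([proj(n,model(p,a[3:],sg))[0]-(u,v) for a in pts for n,u,v in[Z(*a[:3])]])
    r=least_squares(f,[.55,0,np.pi-.2 if 0 else np.pi]);print(r.x,np.degrees(r.x[2]),r.cost);print(r.fun.reshape(-1,2).round(2))
    r=least_squares(f,[.55,0,0]);print(r.x,np.degrees(r.x[2]),r.cost);print(r.fun.reshape(-1,2).round(2))
for n,w in(("top",None),):
    im=cv2.imread("pics/top0.png");hsv=cv2.cvtColor(im,cv2.COLOR_BGR2HSV)
    m=((hsv[...,1]<60)&(hsv[...,2]>110)).astype(np.uint8);k,l,st,ce=cv2.connectedComponentsWithStats(m)
    for i in range(1,k):
        if 200<st[i,4]<2500:print(st[i],ce[i], back("top",ce[i],.012).round(4))
    im=cv2.imread("pics/scene0.png");hsv=cv2.cvtColor(im,cv2.COLOR_BGR2HSV)
E
python3 fit.py
```

```text
cover top [ 0.4956 -0.333   0.0115]
cover scene [ 0.4982 -0.3298  0.0115]
cover scene [ 0.4999 -0.3291  0.053 ]
('top', 296, 234, 0, 0.08, 0.088) [ 0.5023 -0.1096  0.088 ]
('scene', 492, 172, 0, 0.08, 0.088) [ 0.5112 -0.1093  0.088 ]
('top', 94, 183, 0, -0.08, 0.093) [0.5454 0.0432 0.093 ]
('scene', 678, 131, 0, -0.08, 0.093) [0.5494 0.0466 0.093 ]
('scene', 678, 89, 0, -0.08, 0.133) [0.5474 0.0477 0.133 ]
('top', 357, 190, 0.047, 0.12, 0.036) [ 0.5393 -0.1617  0.036 ]
('top', 68, 124, 0.047, -0.12, 0.036) [0.6002 0.0699 0.036 ]
[ 0.56176127 -0.04408826  2.89712852] 165.9932370212326 730.953355201036
[[  4.24 -16.06]
 [  1.18   5.91]
 [  3.57 -14.15]
 [  1.95   5.71]
 [  2.03   5.97]
 [ -3.92  19.91]
 [ -4.88  20.61]]
[ 0.56176123 -0.04408833  2.89712387] 165.99297033320497 730.9533551543794
[[  4.24 -16.06]
 [  1.18   5.91]
 [  3.57 -14.15]
 [  1.95   5.71]
 [  2.03   5.97]
 [ -3.92  19.91]
 [ -4.88  20.61]]
[ 69  85  30  52 877] [ 83.6031927  110.70809578] [0.8421 0.6316 0.012 ]
[341  90  23  69 503] [352.43737575 125.39761431] [ 0.7713 -0.1307  0.012 ]
[263 111  26  25 256] [275.84375  122.953125] [0.7861 0.0829 0.012 ]
[418 209  28  28 591] [431.84094755 222.12013536] [ 0.4963 -0.3331  0.012 ]
[174 219  39  40 947] [193.07919747 238.67793031] [0.4706 0.3118 0.012 ]
[591 248  14  80 578] [597.94982699 276.84083045] [ 0.3413 -0.7539  0.012 ]
```

```bash
sed -i 's/,\.047,\.12,\.036)/,-.047,.12,.036)/; s/,\.047,-\.12,\.036)/,-.047,-.12,.036)/' fit.py; python3 fit.py | sed -n '11,19p'
python3 - <<'E'
from h import *
t=cv2.imread("pics/top0.png");s=cv2.imread("pics/scene0.png")
def z(i,x,y,w,h,k,n): cv2.imwrite(n,cv2.resize(i[y:y+h,x:x+w],None,fx=k,fy=k,interpolation=cv2.INTER_CUBIC))
z(t,265,180,110,70,7,"pics/tz2.png"); z(s,262,155,90,70,8,"pics/sz2.png")
E
```

```text
[ 0.52520047 -0.03226442  2.8755845 ] 164.7588553685854 3.0202113937779633
[[-0.07 -0.76]
 [-1.05 -1.02]
 [-0.7  -0.3 ]
 [-0.95 -0.29]
 [-0.91  0.09]
 [-0.47  0.14]
 [-0.47 -0.67]]
[ 0.52520047 -0.03226442  2.8755845 ] 164.7588553431598 3.0202113937779838
```

View pics/tz2.png

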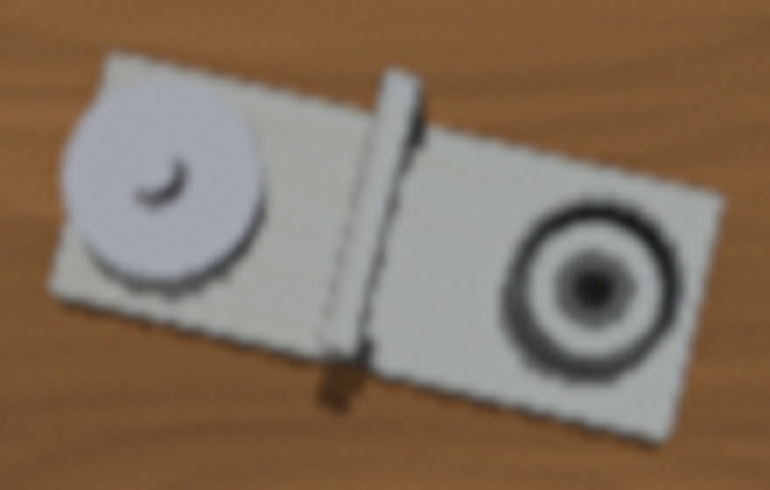

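View pics/sz2.png

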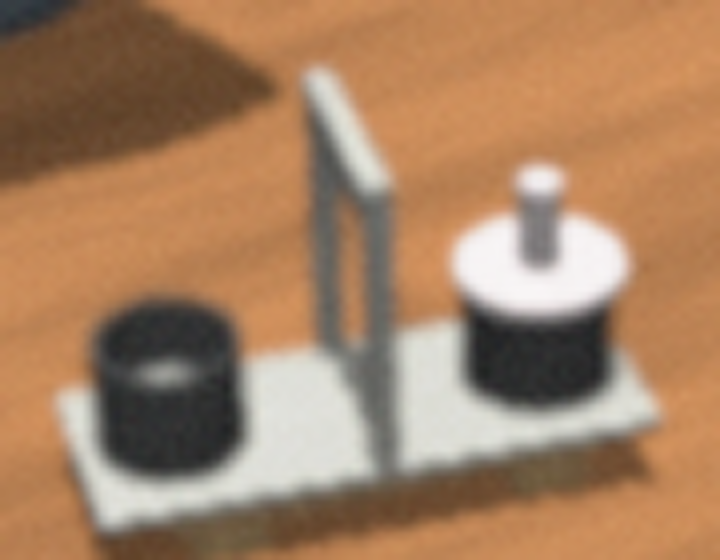

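```bash
cat > go.py <<'E'
import sys
from rig import bot
import numpy as np
from scipy.spatial.transform import Rotation as R
def plan(x,y,z,yaw):
    s=bot.read_state();p=np.array(s["position"]);Rm=np.array(s["tcp_rot"])
    c,n=np.cos(np.radians(yaw)),np.sin(np.radians(yaw))
    T=np.array([[c,n,0],[n,-c,0],[0,0,-1.]])
    d=Rm.T@(np.array([x,y,z])-p)/.2; w=R.from_matrix(Rm.T@T).as_rotvec()/(np.pi/2)
    print("t",round(s["time_s"],2),"p",p.round(4),"yaw",round(np.degrees(np.arctan2(Rm[1,0],Rm[0,0])),2),"F",np.round(s["force"],2),"op",round(s["opening"],3),"q",np.round(s["joint_positions"],1))
    print("row",d.round(4).tolist()+w.round(4).tolist())
if __name__=="__main__": plan(*map(float,sys.argv[1:]))
E
python3 go.py 0.327 -0.467 0.24 45; python3 go.py 0.4975 -0.331 0.24 74.76
```

```text
t 0.1 p [ 0.1581 -0.604   0.2407] yaw 14.65 F [ 0.02  0.47 -0.07] op 0.998 q [-85.6  30.3  82.1   0.   67.7 -10.2]
row [0.9903, -0.4493, 0.0046, -0.0011, -0.0005, -0.3372]
t 0.1 p [ 0.1581 -0.604   0.2407] yaw 14.65 F [ 0.02  0.47 -0.07] op 0.998 q [-85.6  30.3  82.1   0.   67.7 -10.2]
row [1.9871, -0.8915, 0.0058, -0.001, -0.0008, -0.6678]
```

Emit:
carry_out:
  targets:
    - [0.2, -0.09, 0, 0, 0, -0.07]
    - [0.4, -0.18, 0, 0, 0, -0.14]
    - [0.6, -0.27, 0, 0, 0, -0.2]
    - [0.8, -0.36, 0, 0, 0, -0.27]
    - [0.99, -0.45, 0.005, 0, 0, -0.337]
    - [0.99, -0.45, 0.005, 0, 0, -0.337]
  jaw: 1

```text
time_s: 0.85
position: [0.3286, -0.4642, 0.2394]
tcp_rot: [[0.704, 0.71, -0.001], [0.71, -0.704, 0.004], [0.003, -0.003, -1.0]]
force: [-0.2, -1.1, 0.5]
opening: 0.996
```

```bash
python3 go.py 0.4975 -0.331 0.14 74.76
```

```text
t 0.85 p [ 0.3286 -0.4642  0.2394] yaw 45.23 F [-0.23 -1.06  0.5 ] op 0.996 q [-66.   26.1  90.3   0.1  63.8 -21.3]
row [1.0661, 0.1323, 0.4993, -0.0017, -0.0021, -0.3281]
```

Emit:
carry_out:
  targets:
    - [0.2, 0.03, 0.08, 0, 0, -0.07]
    - [0.4, 0.05, 0.17, 0, 0, -0.14]
    - [0.6, 0.08, 0.25, 0, 0, -0.2]
    - [0.8, 0.1, 0.34, 0, 0, -0.27]
    - [1.0, 0.12, 0.42, -0.001, -0.002, -0.328]
    - [1.0, 0.12, 0.42, -0.001, -0.002, -0.328]
    - [1.0, 0.12, 0.42, -0.001, -0.002, -0.328]

```text
time_s: 1.72
position: [0.486, -0.3397, 0.1558]
tcp_rot: [[0.264, 0.964, -0.001], [0.964, -0.264, 0.0], [-0.0, -0.001, -1.0]]
force: [-1.5, 0.3, -0.1]
opening: 0.997
```

```bash
python3 go.py 0.4975 -0.331 0.10 74.76; python3 - <<'E'
from h import *
t=bot.capture("top");s=bot.capture("scene")
def z(i,x,y,w,h,k,n): cv2.imwrite(n,cv2.resize(i[y:y+h,x:x+w],None,fx=k,fy=k,interpolation=cv2.INTER_CUBIC))
z(t,370,150,120,120,5,"pics/t1.png"); z(s,160,140,130,120,5,"pics/s1.png")
E
```

```text
t 1.73 p [ 0.486  -0.3397  0.1558] yaw 74.69 F [-1.47  0.3  -0.09] op 0.997 q [-45.7  34.   91.3  -0.1  54.8 -30.4]
row [0.057, 0.0444, 0.2788, -0.0008, 0.0001, -0.0008]
```

View pics/t1.png

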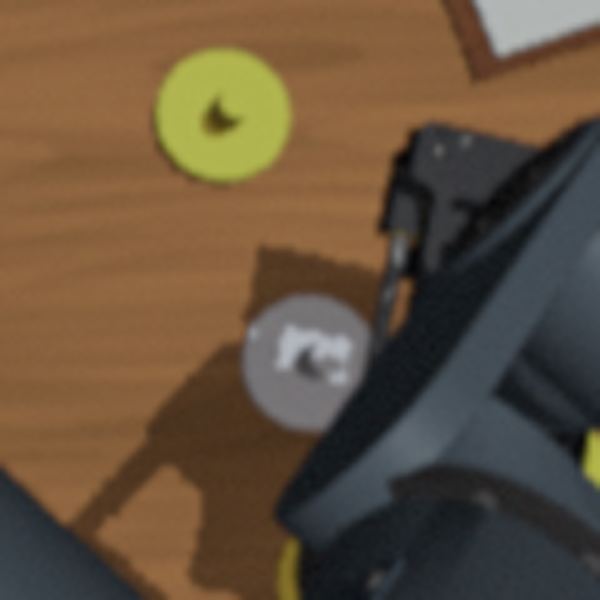

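View pics/s1.png

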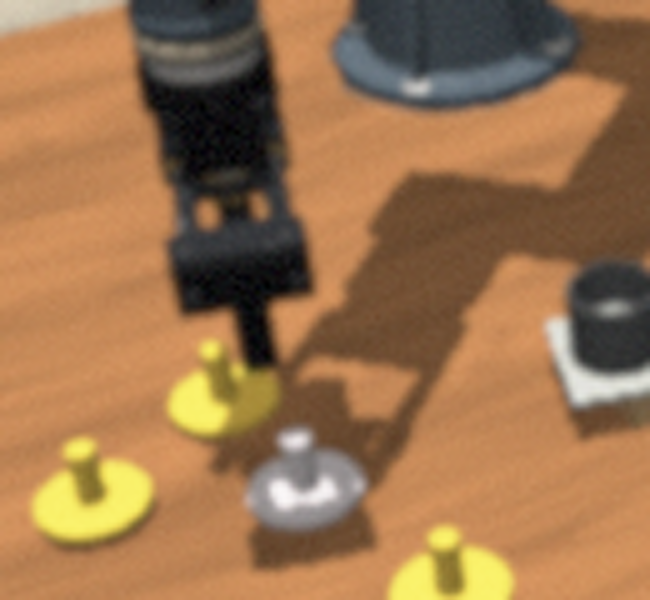

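The top view is largely blocked by the arm, but the scene view shows the near finger's tip at crop (258,365). I'll compare that with where it should project, to calibrate.

```bash
python3 - <<'E'
from h import *
s=bot.read_state();p=s["position"];R=s["tcp_rot"]
for y in(-.0585,-.0435,.0435,.0585):
  for x in (-.0095,.0095):
    q=p+R@[x,y,.019]; a=proj("scene",q)[0];b=proj("top",q)[0]
    print(y,x,(5*(a-[160,140])+2).round(1),(5*(b-[370,150])+2).round(1))
for n in("scene","top"): print(proj(n,[.4975,-.331,.053]),proj(n,[.4975,-.331,.012]))
E
```

```text
-0.0585 -0.0095 [227.6 272.3] [385.7 494.2]
-0.0585 0.0095 [258.6 267.1] [345.8 484.5]
-0.0435 -0.0095 [229.5 285.5] [392.1 463. ]
-0.0435 0.0095 [260.7 280.2] [352.3 453.4]
0.0435 -0.0095 [241.2 366.7] [428.7 284.4]
0.0435 0.0095 [274.1 360.9] [389.3 275. ]
0.0585 -0.0095 [243.4 381.6] [435.  253.9]
0.0585 0.0095 [276.6 375.7] [395.6 244.7]
[[218.27569416 226.92226735]] [[220.16500702 237.01619873]]
[[434.78934184 220.72281461]] [[431.04207611 221.69813652]]
```

Emit:
carry_out:
  targets:
    - [0.03, 0.022, 0.1, 0, 0, 0]
    - [0.057, 0.044, 0.25, 0, 0, 0]
    - [0.057, 0.044, 0.38, 0, 0, 0]
    - [0.057, 0.044, 0.5, 0, 0, 0]
    - [0.057, 0.044, 0.585, 0, 0, 0]
    - [0.057, 0.044, 0.585, 0, 0, 0]
    - [0.057, 0.044, 0.585, 0, 0, 0]

```text
time_s: 2.7
position: [0.4975, -0.3324, 0.0401]
tcp_rot: [[0.266, 0.964, 0.001], [0.964, -0.266, -0.001], [-0.001, 0.001, -1.0]]
force: [0.2, -0.2, 0.5]
opening: 1.0
```

```bash
python3 go.py 0.4975 -0.331 0.038 74.76; python3 - <<'E'
from h import *
s=bot.capture("scene")
def z(i,x,y,w,h,k,n): cv2.imwrite(n,cv2.resize(i[y:y+h,x:x+w],None,fx=k,fy=k,interpolation=cv2.INTER_CUBIC))
z(s,180,180,80,70,9,"pics/s2.png")
E
```

```text
t 2.7 p [ 0.4975 -0.3324  0.0401] yaw 74.59 F [ 0.19 -0.22  0.5 ] op 1.0 q [-44.4  44.4  93.8  -0.   41.8 -29. ]
row [0.0067, -0.0021, 0.0105, 0.0007, 0.0008, -0.0019]
```

View pics/s2.png

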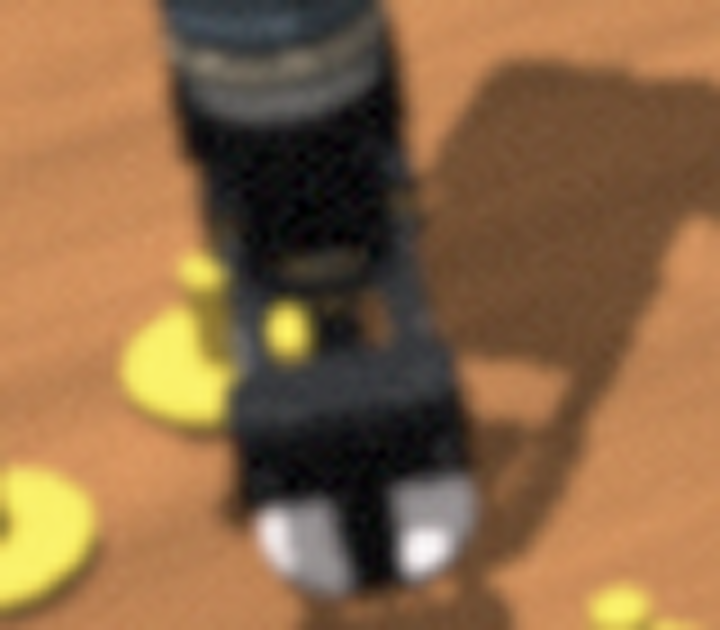

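The scene view shows the finger straddling the white flange, with the fingertip at crop (368,580) and the flange centre at about x=367. The TCP is about 1–2 mm short in tool x, so I'll nudge it and close.

Emit:
carry_out:
  targets:
    - [0.008, -0.002, 0.01, 0, 0, -0.002]
    - [0.008, -0.002, 0.01, 0, 0, -0.002]
    - [0.008, -0.002, 0.01, 0, 0, -0.002]

```text
time_s: 3.12
position: [0.4979, -0.3307, 0.0386]
tcp_rot: [[0.262, 0.965, 0.001], [0.965, -0.262, -0.002], [-0.002, 0.002, -1.0]]
force: [0.1, 0.5, -0.4]
opening: 1.001
```

Emit:
carry_out:
  targets:
    - [0, 0, 0, 0, 0, 0]
    - [0, 0, 0, 0, 0, 0]
    - [0, 0, 0, 0, 0, 0]
    - [0, 0, 0, 0, 0, 0]
    - [0, 0, 0, 0, 0, 0]
    - [0, 0, 0, 0, 0, 0]
    - [0, 0, 0, 0, 0, 0]
    - [0, 0, 0, 0, 0, 0]
  jaw: -1

```text
time_s: 4.12
position: [0.4979, -0.3307, 0.0386]
tcp_rot: [[0.262, 0.965, 0.001], [0.965, -0.262, -0.002], [-0.002, 0.002, -1.0]]
force: [-0.0, -0.2, -0.4]
opening: 0.193
```

```bash
python3 go.py 0.497 -0.330 0.2 74.76
```

```text
t 4.12 p [ 0.4979 -0.3307  0.0386] yaw 74.79 F [-0.02 -0.22 -0.39] op 0.193 q [-44.3  44.5  93.9  -0.   41.5 -29. ]
row [0.0008, -0.0038, -0.8069, 0.0012, 0.0011, 0.0004]
```

Emit:
carry_out:
  targets:
    - [0, 0, -0.05, 0.001, 0.001, 0]
    - [0, 0, -0.15, 0.001, 0.001, 0]
    - [0, 0, -0.3, 0.001, 0.001, 0]
    - [0, 0, -0.45, 0.001, 0.001, 0]
    - [0, 0, -0.58, 0.001, 0.001, 0]
    - [0, 0, -0.65, 0.001, 0.001, 0]
    - [0, 0, -0.65, 0.001, 0.001, 0]
    - [0, 0, -0.65, 0.001, 0.001, 0]

```text
time_s: 5.12
position: [0.4971, -0.3299, 0.1677]
tcp_rot: [[0.262, 0.965, -0.001], [0.965, -0.262, 0.001], [0.001, -0.001, -1.0]]
force: [-0.2, 0.2, -1.8]
opening: 0.2
```

```bash
python3 go.py 0.5042 -0.1095 0.169 74.76;  python3 - <<'E'
from h import *
s=bot.capture("scene");t=bot.capture("top")
def z(i,x,y,w,h,k,n): cv2.imwrite(n,cv2.resize(i[y:y+h,x:x+w],None,fx=k,fy=k,interpolation=cv2.INTER_CUBIC))
z(s,160,130,110,90,7,"pics/s3.png");z(t,370,150,120,120,5,"pics/t3.png")
E
```

```text
t 5.12 p [ 0.4971 -0.3299  0.1677] yaw 74.79 F [-0.22  0.23 -1.75] op 0.2 q [-44.3  33.3  90.2   0.   56.6 -29.1]
row [1.0727, -0.2551, -0.0052, -0.001, -0.0006, 0.0003]
```

View pics/s3.png

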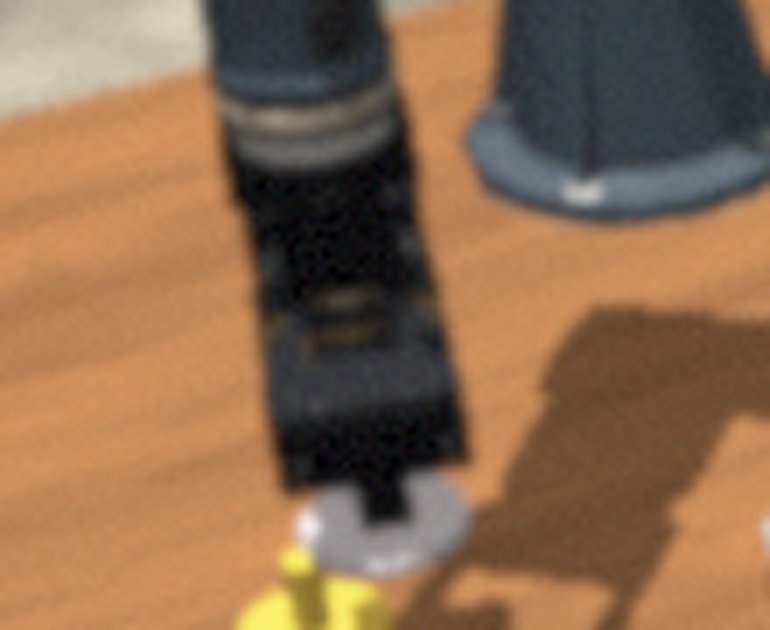

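View pics/t3.png

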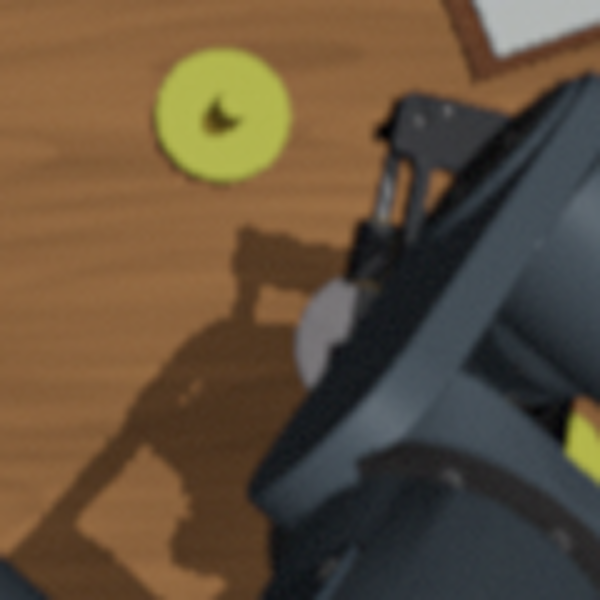

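```bash
cat > circ.py <<'E'
from h import *
def ext(n,c,r,o,k):
    a=np.linspace(0,2*np.pi,181);P=np.c_[c[0]+r*np.cos(a),c[1]+r*np.sin(a),0*a+c[2]]
    q=(proj(n,P)-o)*k+(k-1)/2; return "x",q[:,0].min().round(1),q[:,0].max().round(1),"y",q[:,1].min().round(1),q[:,1].max().round(1)
E
python3 - <<'E'
from circ import *
p=bot.read_state()["position"]
for dz in(-.0256,-.0306):
    print(ext("scene",p+[0,0,dz],.036,[160,130],7),ext("top",p+[0,0,dz],.036,[370,150],5))
E
```

```text
('x', np.float64(296.8), np.float64(468.0), 'y', np.float64(470.1), np.float64(568.7)) ('x', np.float64(293.0), np.float64(446.5), 'y', np.float64(268.8), np.float64(421.1))
('x', np.float64(298.8), np.float64(469.5), 'y', np.float64(479.4), np.float64(578.2)) ('x', np.float64(290.6), np.float64(443.3), 'y', np.float64(269.9), np.float64(421.4))
```

```bash
python3 - <<'E'
from circ import *
# tz2: origin(265,180) k7 ; sz2: origin(262,155) k8
t=cv2.imread("pics/tz2.png");s=cv2.imread("pics/sz2.png")
c=np.array([.547,.046]);o=np.array([.506,-.1087]);
# empirical camera bias: est - true
B={"top":np.array([-.0015,-.0025]),"scene":np.array([.0015,.001])}
def dr(im,n,o0,k,ctr,r,z,col):
    a=np.linspace(0,2*np.pi,90);ctr=ctr+B[n];P=np.c_[ctr[0]+r*np.cos(a),ctr[1]+r*np.sin(a),0*a+z]
    q=(proj(n,P)-o0)*k+(k-1)/2;cv2.polylines(im,[np.round(q).astype(int)],True,col,1)
for im,n,o0,k in((t,"top",[265,180],7),(s,"scene",[262,155],8)):
    dr(im,n,o0,k,o,.032,.088,(0,255,0));dr(im,n,o0,k,o,.028,.088,(0,255,255));dr(im,n,o0,k,o,.032,.036,(255,0,0));dr(im,n,o0,k,c,.036,.093,(0,0,255));dr(im,n,o0,k,c,.009,.133,(0,0,255))
    y=(o-c)/np.linalg.norm(o-c);x=np.array([y[1],-y[0]]);m=(o+c)/2+B[n]
    for z,w,l in((.036,.047,.12),(.173,.047,.006)):
        P=[[*(m+x*a+y*b),z] for a,b in((w,l),(w,-l),(-w,-l),(-w,l))]
        q=(proj(n,P)-o0)*k+(k-1)/2;cv2.polylines(im,[np.round(q).astype(int)],True,(255,0,255),1)
    print(np.linalg.norm(o-c),np.degrees(np.arctan2(y[1],y[0])))
cv2.imwrite("pics/to.png",t);cv2.imwrite("pics/so.png",s)
E
```

```text
0.16004090102220747 -104.84378433757618
0.16004090102220747 -104.84378433757618
```

View pics/to.png

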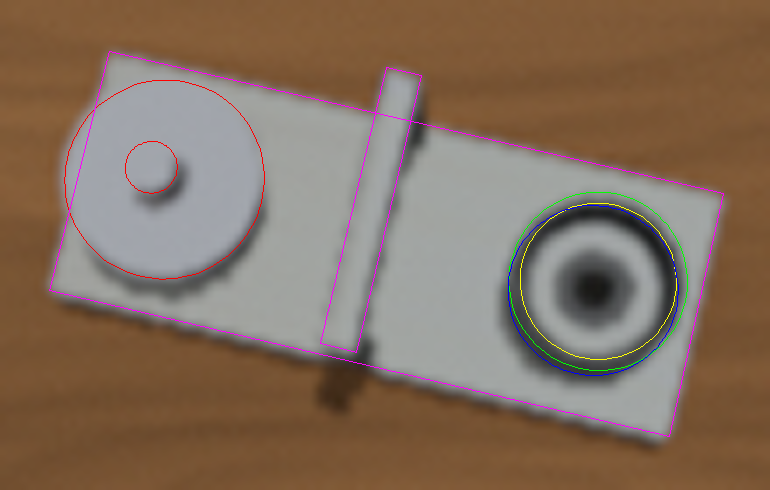

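View pics/so.png

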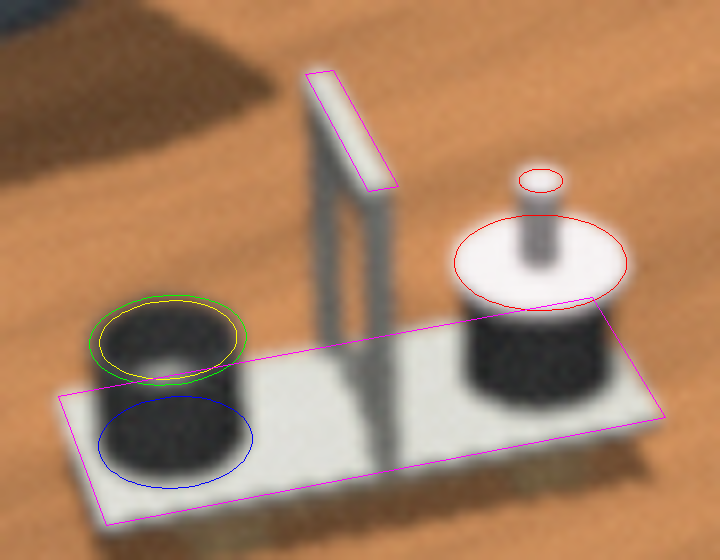

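Overlays match the plate, handle and covered pot to within about 1 mm. The open pot centre is about (0.5055, −0.1087) and the carrier yaw about −104.9°. Next I'll carry the cover over the pot.

Emit:
carry_out:
  targets:
    - [0.05, -0.015, 0, 0, 0, 0]
    - [0.15, -0.04, 0, 0, 0, 0]
    - [0.28, -0.07, 0, 0, 0, 0]
    - [0.42, -0.11, 0, 0, 0, 0]
    - [0.56, -0.14, 0, 0, 0, 0]
    - [0.7, -0.18, 0, 0, 0, 0]
    - [0.84, -0.21, 0, 0, 0, 0]
    - [0.94, -0.23, 0, 0, 0, 0]
    - [1.0, -0.245, 0, 0, 0, 0]
    - [1.0, -0.245, 0, 0, 0, 0]
    - [1.0, -0.245, 0, 0, 0, 0]

```text
time_s: 6.6
position: [0.5026, -0.1247, 0.1677]
tcp_rot: [[0.263, 0.965, -0.001], [0.965, -0.263, 0.001], [0.001, -0.001, -1.0]]
force: [-0.2, 0.6, -0.3]
opening: 0.2
```

```bash
python3 go.py 0.5055 -0.1087 0.145 75.1
```

```text
t 6.6 p [ 0.5026 -0.1247  0.1677] yaw 74.77 F [-0.2   0.56 -0.35] op 0.2 q [-26.3  28.2 101.5   0.   50.3 -11.1]
row [0.0809, -0.0071, 0.1138, -0.0008, -0.0005, -0.0037]
```

Emit:
carry_out:
  targets:
    - [0.04, -0.003, 0.04, -0.001, 0, -0.002]
    - [0.081, -0.007, 0.08, -0.001, 0, -0.004]
    - [0.081, -0.007, 0.114, -0.001, 0, -0.004]
    - [0.081, -0.007, 0.114, -0.001, 0, -0.004]
    - [0.081, -0.007, 0.114, -0.001, 0, -0.004]

```text
time_s: 7.22
position: [0.5056, -0.1088, 0.1449]
tcp_rot: [[0.257, 0.966, 0.001], [0.966, -0.257, 0.001], [0.001, 0.0, -1.0]]
force: [-0.2, 0.2, -1.0]
opening: 0.201
```

```bash
python3 go.py 0.5055 -0.1087 0.1136 75.1; python3 - <<'E'
from circ import *
s=bot.capture("scene");t=bot.capture("top")
def z(i,x,y,w,h,k,n): cv2.imwrite(n,cv2.resize(i[y:y+h,x:x+w],None,fx=k,fy=k,interpolation=cv2.INTER_CUBIC))
z(s,255,135,90,75,8,"pics/s4.png");z(t,265,180,110,80,7,"pics/t4.png")
p=bot.read_state()["position"]
for dz in(-.0256,-.0306):
    print(ext("scene",p+[0,0,dz],.036,[255,135],8),ext("top",p+[0,0,dz],.036,[265,180],7))
E
```

```text
t 7.22 p [ 0.5056 -0.1088  0.1449] yaw 75.12 F [-0.23  0.18 -0.97] op 0.201 q [-2.460e+01  3.030e+01  1.027e+02  1.000e-01  4.700e+01 -9.700e+00]
row [0.0005, -0.0008, 0.1564, 0.0002, -0.0004, 0.0003]
('x', np.float64(124.9), np.float64(303.7), 'y', np.float64(384.9), np.float64(484.4)) ('x', np.float64(490.9), np.float64(698.3), 'y', np.float64(168.1), np.float64(375.1))
('x', np.float64(125.8), np.float64(304.2), 'y', np.float64(395.1), np.float64(494.8)) ('x', np.float64(490.9), np.float64(697.3), 'y', np.float64(169.6), np.float64(375.6))
```

View pics/s4.png

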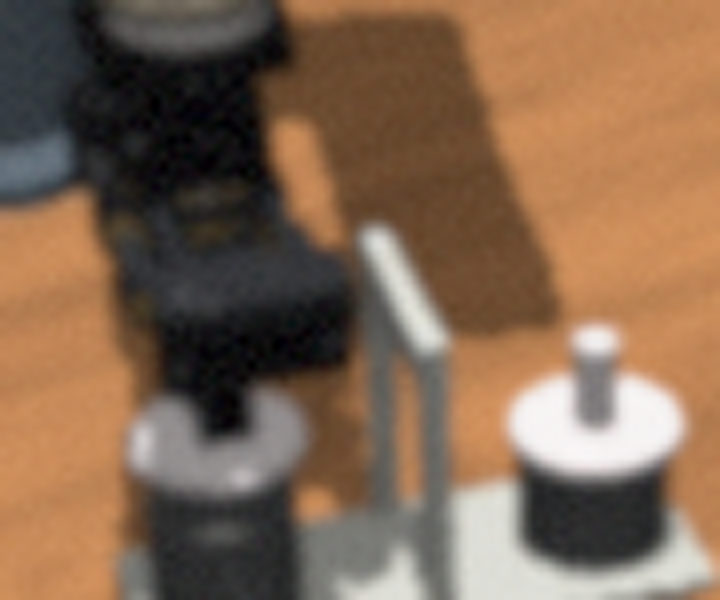

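View pics/t4.png

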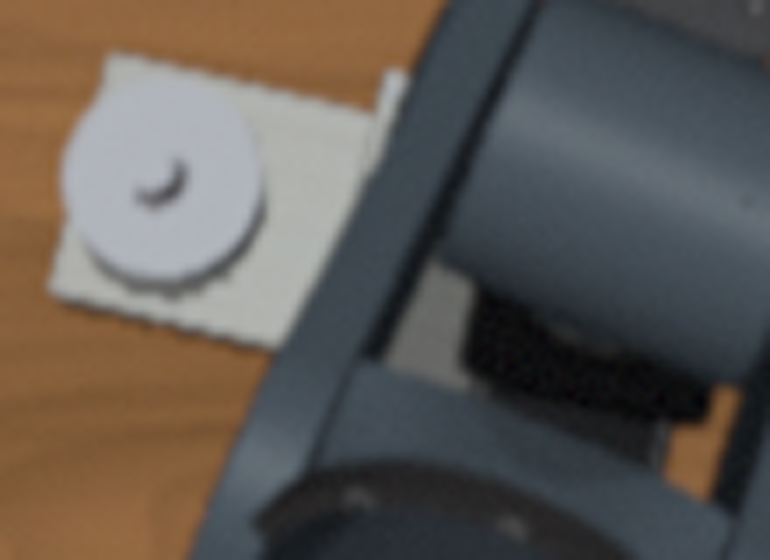

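```bash
python3 - <<'E'
from circ import *
p=bot.read_state()["position"]
print(ext("scene",[p[0],p[1],.088],.032,[262,155],8), "observed x93-242 y297-~384")
a=proj("scene",[p[0],p[1],.088])[0]
for d in([.001,0,0],[0,.001,0]): print(proj("scene",[p[0]+d[0],p[1]+d[1],.088])[0]-a)
E
```

```text
('x', np.float64(84.5), np.float64(241.4), 'y', np.float64(293.8), np.float64(383.5)) observed x93-242 y297-~384
[0.144025   0.14710731]
[ 0.27035215 -0.09504809]
```

Scene check: cover and pot axes agree to about 0.5 mm, so I'll lower slowly.

Emit:
carry_out:
  targets:
    - [0, 0, 0.02, 0, 0, 0]
    - [0, 0, 0.05, 0, 0, 0]
    - [0, 0, 0.07, 0, 0, 0]
    - [0, 0, 0.08, 0, 0, 0]
    - [0, 0, 0.09, 0, 0, 0]
    - [0, 0, 0.1, 0, 0, 0]
    - [0, 0, 0.107, 0, 0, 0]
    - [0, 0, 0.115, 0, 0, 0]
    - [0, 0, 0.115, 0, 0, 0]

```text
time_s: 8.45
position: [0.5057, -0.1089, 0.1221]
tcp_rot: [[0.257, 0.966, 0.001], [0.966, -0.257, 0.0], [0.001, 0.001, -1.0]]
force: [-0.5, -0.3, -0.7]
opening: 0.198
```

```bash
python3 go.py 0.5055 -0.1087 0.1186 75.1
```

```text
t 8.45 p [ 0.5057 -0.1089  0.1221] yaw 75.12 F [-0.48 -0.34 -0.66] op 0.198 q [-2.460e+01  3.250e+01  1.037e+02  1.000e-01  4.380e+01 -9.700e+00]
row [0.0006, -0.0012, 0.0174, 0.0005, -0.0004, 0.0002]
```

Emit:
carry_out:
  targets:
    - [0, 0, 0.003, 0, 0, 0]
    - [0, 0, 0.006, 0, 0, 0]
    - [0, 0, 0.009, 0, 0, 0]
    - [0, 0, 0.012, 0, 0, 0]
    - [0, 0, 0.015, 0, 0, 0]
    - [0, 0, 0.015, 0, 0, 0]

```text
time_s: 9.2
position: [0.5057, -0.1089, 0.119]
tcp_rot: [[0.257, 0.966, 0.001], [0.966, -0.257, 0.0], [0.001, 0.001, -1.0]]
force: [-0.6, -0.2, -0.3]
opening: 0.197
```

Emit:
carry_out:
  targets:
    - [0, 0, 0.002, 0, 0, 0]
    - [0, 0, 0.004, 0, 0, 0]
    - [0, 0, 0.004, 0, 0, 0]

```text
time_s: 9.57
position: [0.5057, -0.1088, 0.1186]
tcp_rot: [[0.257, 0.966, 0.001], [0.966, -0.257, 0.0], [0.001, 0.001, -1.0]]
force: [-0.2, 1.1, 3.3]
opening: 0.196
```

```bash
python3 go.py 0.5055 -0.1087 0.1186 75.1; python3 - <<'E'
from circ import *
s=bot.capture("scene")
def z(i,x,y,w,h,k,n): cv2.imwrite(n,cv2.resize(i[y:y+h,x:x+w],None,fx=k,fy=k,interpolation=cv2.INTER_CUBIC))
z(s,255,145,90,75,8,"pics/s5.png")
E
```

```text
t 9.57 p [ 0.5057 -0.1088  0.1186] yaw 75.12 F [-0.19  1.05  3.29] op 0.196 q [-2.460e+01  3.290e+01  1.038e+02  1.000e-01  4.330e+01 -9.700e+00]
row [0.0004, -0.0013, -0.0002, 0.0006, -0.0004, 0.0002]
```

View pics/s5.png

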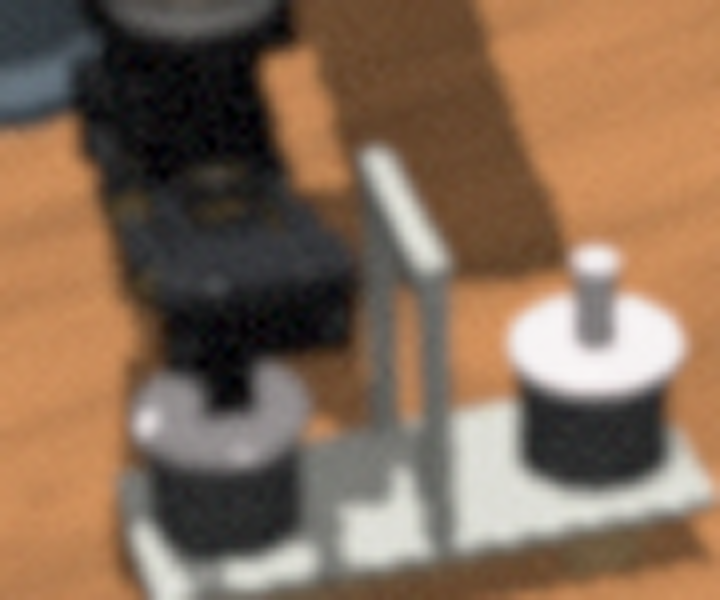

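The cover is seated: contact came at exactly the predicted height, with 3 N of push. Releasing and rising.

Emit:
carry_out:
  targets:
    - [0, 0, 0, 0, 0, 0]
    - [0, 0, 0, 0, 0, 0]
    - [0, 0, 0, 0, 0, 0]
    - [0, 0, 0, 0, 0, 0]
    - [0, 0, 0, 0, 0, 0]
    - [0, 0, 0, 0, 0, 0]
  jaw: 1

```text
time_s: 10.38
position: [0.5057, -0.1089, 0.1185]
tcp_rot: [[0.257, 0.966, 0.001], [0.966, -0.257, 0.0], [0.001, 0.001, -1.0]]
force: [1.0, 0.6, 0.2]
opening: 0.8
```

Emit:
carry_out:
  targets:
    - [0, 0, -0.05, 0, 0, 0]
    - [0, 0, -0.15, 0, 0, 0]
    - [0, 0, -0.35, 0, 0, 0]
    - [0, 0, -0.55, 0, 0, 0]
    - [0, 0, -0.68, 0, 0, 0]
    - [0, 0, -0.68, 0, 0, 0]
    - [0, 0, -0.68, 0, 0, 0]

```text
time_s: 11.25
position: [0.5049, -0.1086, 0.254]
tcp_rot: [[0.257, 0.966, -0.0], [0.966, -0.257, 0.001], [0.001, -0.0, -1.0]]
force: [-1.1, 0.4, -1.1]
opening: 1.001
```

```bash
python3 go.py 0.5265 -0.0313 0.25 165.1; python3 - <<'E'
from circ import *
s=bot.capture("scene")
def z(i,x,y,w,h,k,n): cv2.imwrite(n,cv2.resize(i[y:y+h,x:x+w],None,fx=k,fy=k,interpolation=cv2.INTER_CUBIC))
z(s,255,145,90,75,8,"pics/s6.png")
E
```

```text
t 11.25 p [ 0.5049 -0.1086  0.254 ] yaw 75.12 F [-1.06  0.36 -1.08] op 1.001 q [-24.6  21.   96.7   0.   62.4  -9.7]
row [0.4012, 0.0053, 0.0202, 0.0002, -0.0006, -0.9998]
```

View pics/s6.png

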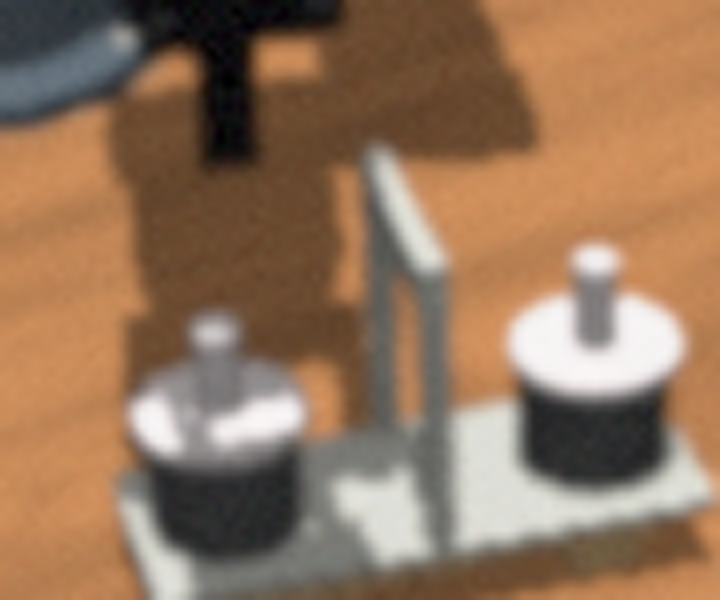

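The cover sits flush, with its stem at crop (215,385), level like the fitted one. Now I'll move to the handle and turn 90°.

Emit:
carry_out:
  targets:
    - [0.04, 0, 0, 0, 0, -0.1]
    - [0.08, 0, 0, 0, 0, -0.2]
    - [0.12, 0, 0, 0, 0, -0.3]
    - [0.16, 0, 0, 0, 0, -0.4]
    - [0.2, 0, 0, 0, 0, -0.5]
    - [0.24, 0, 0, 0, 0, -0.6]
    - [0.28, 0, 0, 0, 0, -0.7]
    - [0.32, 0.003, 0, 0, 0, -0.8]
    - [0.36, 0.005, 0, 0, 0, -0.9]
    - [0.4, 0.005, 0.02, 0, 0, -1.0]
    - [0.4, 0.005, 0.02, 0, 0, -1.0]
    - [0.4, 0.005, 0.02, 0, 0, -1.0]
    - [0.4, 0.005, 0.02, 0, 0, -1.0]

```text
time_s: 12.92
position: [0.5261, -0.0317, 0.2493]
tcp_rot: [[-0.966, 0.258, -0.002], [0.258, 0.966, 0.001], [0.002, 0.001, -1.0]]
force: [-0.1, -0.4, -0.0]
opening: 1.0
```

```bash
python3 go.py 0.5263 -0.0314 0.205 165.1
```

```text
t 12.93 p [ 0.5261 -0.0317  0.2493] yaw 165.03 F [-0.07 -0.43 -0.03] op 1.0 q [-15.6  22.2  95.5   0.1  62.4 -90.7]
row [-0.0012, 0.0017, 0.2217, 0.0006, -0.0013, -0.0008]
```

Emit:
carry_out:
  targets:
    - [0, 0.001, 0.07, 0, -0.001, 0]
    - [-0.001, 0.002, 0.15, 0, -0.001, 0]
    - [-0.001, 0.002, 0.22, 0, -0.001, 0]
    - [-0.001, 0.002, 0.22, 0, -0.001, 0]
    - [-0.001, 0.002, 0.22, 0, -0.001, 0]

```text
time_s: 13.55
position: [0.5265, -0.0315, 0.2054]
tcp_rot: [[-0.966, 0.259, 0.0], [0.259, 0.966, 0.001], [0.0, 0.001, -1.0]]
force: [-0.6, -0.2, -0.1]
opening: 0.998
```

```bash
python3 go.py 0.5263 -0.0314 0.162 165.1; python3 - <<'E'
from circ import *
s=bot.capture("scene");t=bot.capture("top")
def z(i,x,y,w,h,k,n): cv2.imwrite(n,cv2.resize(i[y:y+h,x:x+w],None,fx=k,fy=k,interpolation=cv2.INTER_CUBIC))
z(s,255,125,90,75,8,"pics/s7.png");z(t,265,180,110,80,7,"pics/t7.png")
E
```

```text
t 13.55 p [ 0.5265 -0.0315  0.2054] yaw 165.02 F [-0.56 -0.18 -0.05] op 0.998 q [-15.6  25.6  98.3   0.1  56.2 -90.6]
row [0.0012, -0.0002, 0.217, 0.0006, -0.0001, -0.0009]
```

View pics/s7.png

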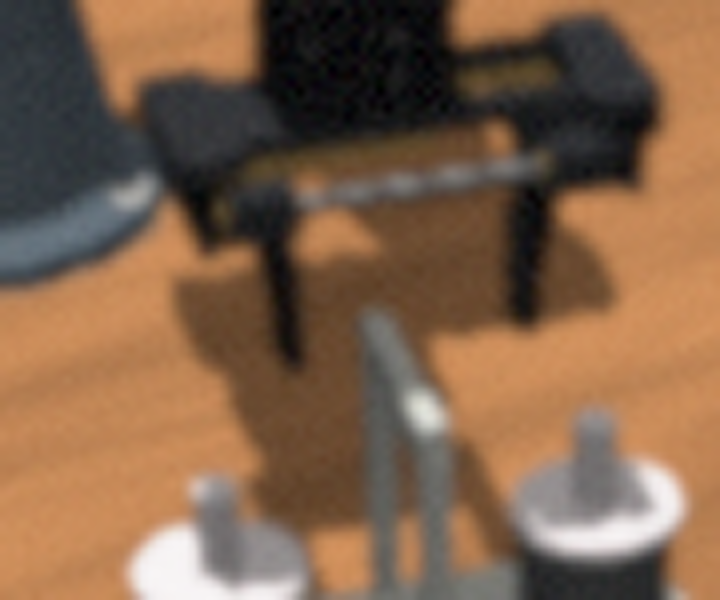

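View pics/t7.png

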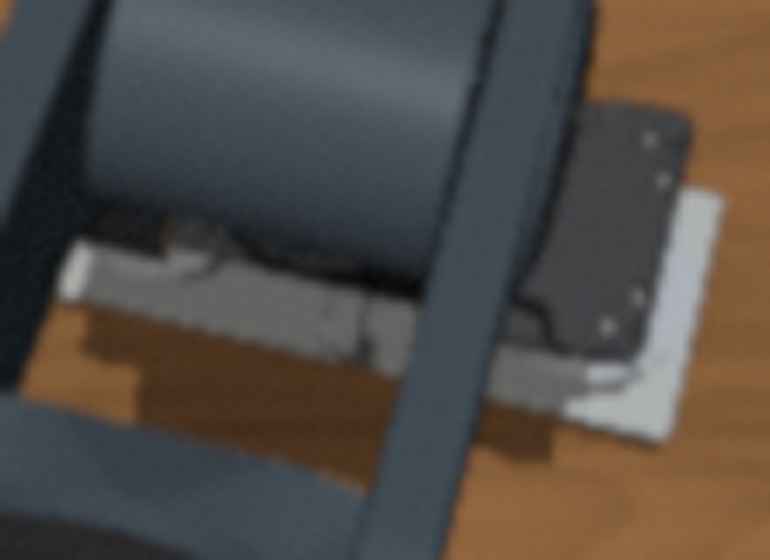

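Both fingers straddle the bar evenly: the tips are at crop (290,365) and (522,322), and the bar middle is at (405,360). I'll go down and grip.

Emit:
carry_out:
  targets:
    - [0, 0, 0.05, 0, 0, 0]
    - [0.001, 0, 0.1, 0, 0, 0]
    - [0.001, 0, 0.16, 0, 0, 0]
    - [0.001, 0, 0.217, 0, 0, 0]
    - [0.001, 0, 0.217, 0, 0, 0]
    - [0.001, 0, 0.217, 0, 0, 0]

```text
time_s: 14.4
position: [0.5267, -0.0314, 0.1624]
tcp_rot: [[-0.966, 0.258, 0.001], [0.258, 0.966, 0.001], [-0.001, 0.001, -1.0]]
force: [0.2, -0.5, 0.4]
opening: 1.0
```

Emit:
carry_out:
  targets:
    - [0, 0, 0, 0, 0, 0]
    - [0, 0, 0, 0, 0, 0]
    - [0, 0, 0, 0, 0, 0]
    - [0, 0, 0, 0, 0, 0]
    - [0, 0, 0, 0, 0, 0]
    - [0, 0, 0, 0, 0, 0]
    - [0, 0, 0, 0, 0, 0]
    - [0, 0, 0, 0, 0, 0]
    - [0, 0, 0, 0, 0, 0]
  jaw: -1

```text
time_s: 15.52
position: [0.5267, -0.032, 0.1624]
tcp_rot: [[-0.966, 0.258, 0.001], [0.258, 0.966, -0.001], [-0.001, -0.0, -1.0]]
force: [-0.7, -2.9, -0.8]
opening: 0.136
```

```bash
python3 go.py 0.5263 -0.0314 0.162 165.1; python3 - <<'E'
from circ import *
s=bot.capture("scene");t=bot.capture("top")
def z(i,x,y,w,h,k,n): cv2.imwrite(n,cv2.resize(i[y:y+h,x:x+w],None,fx=k,fy=k,interpolation=cv2.INTER_CUBIC))
z(s,255,145,90,75,8,"pics/s8.png")
print(bot.read_state()["moment"].round(3))
E
```

```text
t 15.53 p [ 0.5267 -0.032   0.1624] yaw 165.05 F [-0.66 -2.94 -0.81] op 0.136 q [-15.6  29.3 100.5  -0.   50.2 -90.7]
row [0.0028, 0.0026, 0.002, -0.0002, 0.0006, -0.0005]
[-0.513  0.053  0.045]
```

View pics/s8.png

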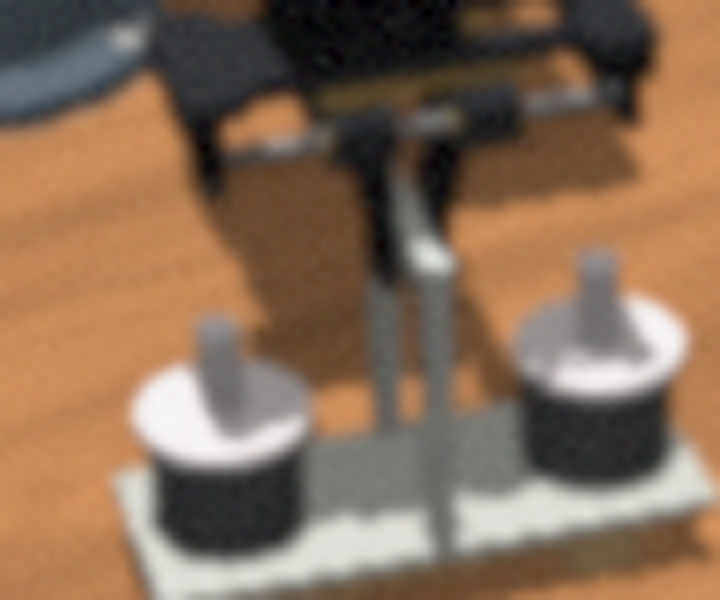

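Gripped: an opening of 0.136 is about 12 mm, and both covers are still seated. Lifting 20 mm first to check.

Emit:
carry_out:
  targets:
    - [0, 0, -0.005, 0, 0, 0]
    - [0, 0, -0.015, 0, 0, 0]
    - [0, 0, -0.03, 0, 0, 0]
    - [0, 0, -0.05, 0, 0, 0]
    - [0, 0, -0.07, 0, 0, 0]
    - [0, 0, -0.09, 0, 0, 0]
    - [0, 0, -0.1, 0, 0, 0]
    - [0, 0, -0.1, 0, 0, 0]
    - [0, 0, -0.1, 0, 0, 0]

```text
time_s: 16.75
position: [0.5266, -0.032, 0.1823]
tcp_rot: [[-0.966, 0.258, 0.001], [0.258, 0.966, -0.0], [-0.001, -0.0, -1.0]]
force: [0.2, -0.2, -7.6]
opening: 0.135
```

```bash
python3 go.py 0.5267 -0.032 0.2824 165.05; python3 - <<'E'
from circ import *
s=bot.capture("scene")
def z(i,x,y,w,h,k,n): cv2.imwrite(n,cv2.resize(i[y:y+h,x:x+w],None,fx=k,fy=k,interpolation=cv2.INTER_CUBIC))
z(s,255,135,90,75,8,"pics/s9.png")
print(bot.read_state()["moment"].round(3))
E
```

```text
t 16.75 p [ 0.5266 -0.032   0.1823] yaw 165.04 F [ 0.23 -0.18 -7.58] op 0.135 q [-15.6  27.5  99.5  -0.   52.9 -90.7]
row [-0.001, 0.0001, -0.5004, -0.0001, 0.0004, -0.0001]
[ 0.102 -0.135  0.025]
```

View pics/s9.png

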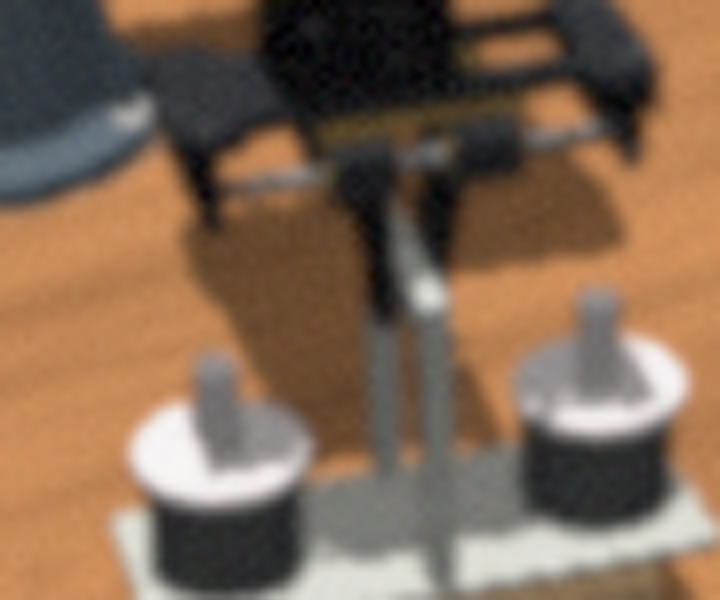

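It's carrying 7.6 N with small moments and is level. Lifting the remaining 100 mm.

Emit:
carry_out:
  targets:
    - [0, 0, -0.01, 0, 0, 0]
    - [0, 0, -0.03, 0, 0, 0]
    - [0, 0, -0.07, 0, 0, 0]
    - [0, 0, -0.12, 0, 0, 0]
    - [0, 0, -0.18, 0, 0, 0]
    - [0, 0, -0.24, 0, 0, 0]
    - [0, 0, -0.3, 0, 0, 0]
    - [0, 0, -0.36, 0, 0, 0]
    - [0, 0, -0.42, 0, 0, 0]
    - [0, 0, -0.46, 0, 0, 0]
    - [0, 0, -0.485, 0, 0, 0]
    - [0, 0, -0.5, 0, 0, 0]
    - [0, 0, -0.5, 0, 0, 0]
    - [0, 0, -0.5, 0, 0, 0]
    - [0, 0, -0.5, 0, 0, 0]
    - [0, 0, -0.5, 0, 0, 0]

```text
time_s: 18.8
position: [0.5264, -0.0319, 0.2821]
tcp_rot: [[-0.966, 0.258, 0.0], [0.258, 0.966, -0.0], [-0.0, -0.0, -1.0]]
force: [-0.2, -0.3, -7.3]
opening: 0.135
```

```bash
python3 go.py 0.5267 -0.032 0.2824 165.05; python3 - <<'E'
from circ import *
s=bot.capture("scene");cv2.imwrite("pics/sfull.png",s)
def z(i,x,y,w,h,k,n): cv2.imwrite(n,cv2.resize(i[y:y+h,x:x+w],None,fx=k,fy=k,interpolation=cv2.INTER_CUBIC))
z(s,245,85,110,130,4.5,"pics/s10.png")
q=bot.read_state();print(q["moment"].round(3),q["qvel"].round(2),q["tcp_rot"].round(4).tolist())
# predicted plate corners with carrier level at lift: z plate top .156
o=np.array([.5055,-.1087]);c=np.array([.547,.046]);y=(o-c)/np.linalg.norm(o-c);x=np.array([y[1],-y[0]]);x=np.array([-x[0],-x[1]]) ;m=(o+c)/2+[.0015,.001]
P=[[*(m+x*a+y*b),.156] for a,b in((-.047,.12),(-.047,-.12),(.047,-.12),(.047,.12))]
print(((proj("scene",P)-[245,85])*4.5+1.75).round(0).tolist())
E
```

```text
t 18.8 p [ 0.5264 -0.0319  0.2821] yaw 165.04 F [-0.19 -0.34 -7.27] op 0.135 q [-15.6  19.9  93.2  -0.   66.9 -90.7]
row [-0.0016, 0.0001, -0.0017, -0.0001, 0.0001, -0.0001]
[ 0.049 -0.175 -0.   ] [ 0.06 -0.17  0.06  0.02 -0.02  0.03] [[-0.9661, 0.2581, 0.0002], [0.2581, 0.9661, -0.0002], [-0.0002, -0.0001, -1.0]]
[[96.0, 402.0], [412.0, 349.0], [455.0, 413.0], [123.0, 471.0]]
```

View pics/s10.png

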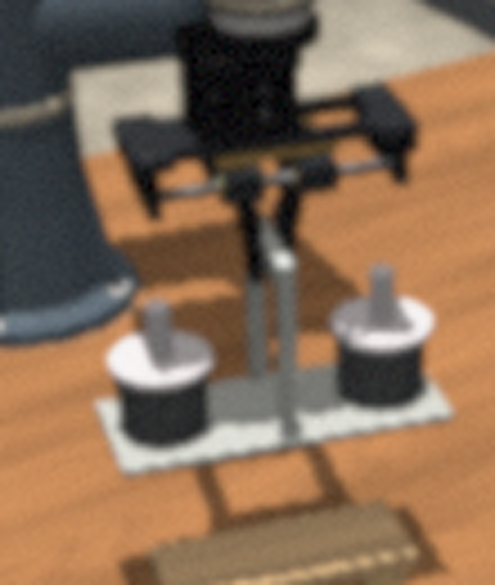

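View pics/sfull.png

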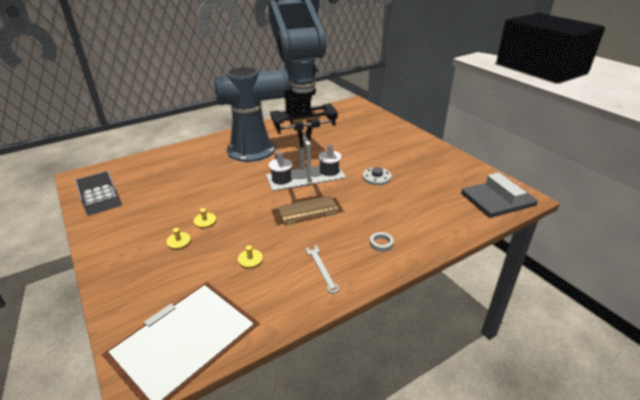

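The plate corners at crop (97,402), (452,412) and (123,471) match the prediction for a level carrier 120 mm up. Both covers are seated and the bystanders haven't moved. Handing in.

```bash
python3 -c "
from rig import bot
print(bot.hand_in())"
```

```text
the job is handed in; nothing more can be done
None
```

The job is done and handed in at about 18.8 s of the 58 s allowed; `hand_in()` gives no verdict. I set the white loose cover on the open pot, let go of it, then gripped the carrier by its handle and lifted it. The arm is holding it about 120 mm above the rest.

**Cover:** it touched down at the height worked out for a full seat, with about 3 N of push. It stood flush and level after release.

**Carrier:** the tool rose 119.7 mm, and joint speeds at the end were under 0.2°/s. It carried a steady 7.3 N with small moments. In the last scene picture the plate corners match a level carrier to within about 1 px, and both covers look seated.

**Other parts:** the yellow look-alikes, flange, ring and spanner look unmoved in the last scene picture.

**Disagreements and limits:** the two cameras gave positions 3 to 9 mm apart. I settled this by comparing them with the gripped cover. The arm blocked much of the top view, so the late checks rest on the scene camera, force and tool position.

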